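# Bring the red polish to the front of the carousel

## Task

Turn the polish carousel on the cobbler's bench by pushing its rim of green cups sideways with a fingertip until the jar with the dark red lid stands at the front, squarely in line with the drip pan, and leave it at rest there. Push gently: grip and lift nothing, keep off the jars, and leave everything else on the bench as it is.

Things in the scene. Friction and masses are not known exactly. Their poses are not given: they have to be found in the camera images.
- carousel_foot: Fixed round grey foot of the carousel, 176 mm across, screwed to the bench. Origin on the upright turning axis, at bench level. Its -x axis is the FRONT of the carousel, where a shallow aluminium drip pan (88 mm long, 110 wide, 14 high) is fixed to it; the front roughly faces the robot.
- drip_pan (a point): Middle of the drip pan, level with its rim (14 mm above the bench): straight in front of the turning axis, 166 mm from it.
- carousel (a joint): Turn of the carousel about its upright axis in rad, counter-clockwise seen from above positive, 0 at the start wherever it stands; it turns endlessly either way on a greased plain bearing (drag about 0.06 N m plus 0.06 per rad/s, so it stops almost at once when no longer pushed).
- carousel_cups: The turning part: six round green steel cups in a ring, like petals, on a disc. Origin on the turning axis, 28 mm above the bench; z up, +x to the centre of the cup holding the red-lidded jar, the others every 60 degrees. Cup centres lie 98 mm from the axis; each cup is 65 mm across, 3 mm wall, from 28 to 70 mm above the bench.
- rim_notch (a point): Middle of one of the six notches in the rim, 20 mm below the cups' top edge (50 mm above the bench): 126 mm from the axis, at +30 degrees from the cups' +x axis, half-way between two cups. It is open outward and down to the foot; a finger up to 50 mm thick fits upright and can push either cup's flank sideways. The other notches follow every 60 degrees.
- jar_red_mid (a point): Centre (half-way up) of the round shoe-cream jar with a dark red lid (the only red one): 52 mm across, 50 mm high, about 110 g, standing loose in a cup of the carousel with 3 to 4 mm of play; its lid, 44 mm across, ends 82 mm above the bench.
- jar_black_mid (a point): Centre (half-way up) of the round shoe-cream jar with a black lid: 52 mm across, 50 mm high, about 110 g, standing loose in a cup of the carousel with 3 to 4 mm of play; its lid, 44 mm across, ends 82 mm above the bench.
- jar_brown_mid (a point): Centre (half-way up) of the round shoe-cream jar with a dark brown lid: 52 mm across, 50 mm high, about 110 g, standing loose in a cup of the carousel with 3 to 4 mm of play; its lid, 44 mm across, ends 82 mm above the bench.
- jar_tan_mid (a point): Centre (half-way up) of the round shoe-cream jar with a tan lid: 52 mm across, 50 mm high, about 110 g, standing loose in a cup of the carousel with 3 to 4 mm of play; its lid, 44 mm across, ends 82 mm above the bench.
- jar_blue_mid (a point): Centre (half-way up) of the round shoe-cream jar with a navy blue lid: 52 mm across, 50 mm high, about 110 g, standing loose in a cup of the carousel with 3 to 4 mm of play; its lid, 44 mm across, ends 82 mm above the bench.
- jar_white_mid (a point): Centre (half-way up) of the round shoe-cream jar with a white lid: 52 mm across, 50 mm high, about 110 g, standing loose in a cup of the carousel with 3 to 4 mm of play; its lid, 44 mm across, ends 82 mm above the bench.
- brush_mid (a point): Centre of a wooden-backed shoe brush, 150 x 50 x 45 mm, lying by the left side of the carousel. Leave it alone.
- tack_tin_mid (a point): Centre of a round brass-coloured tack tin, 70 mm across, 39 mm high, by the right side of the carousel. Leave it alone.
- shoe_last_mid (a point): A point 40 mm above the bench inside a wooden shoe last, 260 x 85 x 102 mm, at the left. Leave it alone.
- glue_pot_mid (a point): Centre of an aluminium glue can with a black cap, 84 mm across, 94 mm high, at the right. Leave it alone.
- hammer_mid (a point): Middle of a cobbler's hammer, 270 mm long, lying at the left. Leave it alone.
- awl_mid (a point): Middle of an awl with a dark wooden handle, 160 mm long, lying at the right. Leave it alone.
- heel_blocks_mid (a point): Middle of a pair of black rubber heel blocks, 70 x 62 x 24 mm, lying at the right. Leave it alone.
Mind the look-alikes: they are no part of the job. Leave any turquoise look-alike of the part that bears jar_black_mid alone. What is shaped like the part that bears jar_white_mid but turquoise is not meant.

How it is judged:
On the way, in this order (a step that is already met when the one before it is completed fails the run):
1. a finger pushes the rim of cups (contact force between the fingers and carousel_cups above 0.2 N).
2. the red-lidded jar comes to the front, in line with the drip pan (x of jar_red_mid in the frame of carousel_foot below -0.08 m and y of jar_red_mid in the frame of carousel_foot between -0.015 and 0.015 m), for 0.2 s.
At the end, for the whole second after the job is handed in: The red-lidded jar is at the front, its centre within 15 mm sideways of the line from the turning axis through the drip pan; the carousel rests (under 0.03 rad/s); all jars stand in their cups within 0.2 rad of upright; nothing else has moved 20 mm (all of step 2 and velocity of joint carousel between -0.03 and 0.03 rad/s and z of each of jar_red_mid, jar_black_mid, jar_brown_mid, jar_tan_mid, jar_blue_mid, jar_white_mid in the frame of carousel_foot below 0.066 m and angle between each of jar_red_mid, jar_black_mid, jar_brown_mid, jar_tan_mid, jar_blue_mid, jar_white_mid's own z axis and vertical below 0.2 rad and distance of each of brush_mid, tack_tin_mid, shoe_last_mid, glue_pot_mid, hammer_mid, awl_mid, heel_blocks_mid from where it was at the start of the episode below 0.02 m); the robot touches nothing.
It fails at once if the carousel is spun faster than 5 rad/s (velocity of joint carousel above 5 rad/s or velocity of joint carousel below -5 rad/s).
It fails at once if the cups are gripped, pressed or struck with more than 30 N (contact force between the fingers and carousel_cups above 30 N).
It fails at once if the robot presses on a jar with more than 3 N (contact force between any of the fingers, the arm and jar_red above 3 N or contact force between any of the fingers, the arm and jar_black above 3 N or contact force between any of the fingers, the arm and jar_brown above 3 N or contact force between any of the fingers, the arm and jar_tan above 3 N or contact force between any of the fingers, the arm and jar_blue above 3 N or contact force between any of the fingers, the arm and jar_white above 3 N).
It fails at once if a jar is lifted more than 9 mm or tipped more than 0.3 rad (z of any of jar_red_mid, jar_black_mid, jar_brown_mid, jar_tan_mid, jar_blue_mid, jar_white_mid in the frame of carousel_foot above 0.066 m or angle between any of jar_red_mid, jar_black_mid, jar_brown_mid, jar_tan_mid, jar_blue_mid, jar_white_mid's own z axis and vertical above 0.3 rad).
It fails at once if something else on the bench is moved 20 mm or more (distance of any of brush_mid, tack_tin_mid, shoe_last_mid, glue_pot_mid, hammer_mid, awl_mid, heel_blocks_mid from where it was at the start of the episode above 0.02 m).
It also fails if it takes over 51 s, if anything falls off the work surface, if the arm or the gripper's body presses on something with over 40 N, if the wrist force passes 120 N, or if a joint passes its speed limit or range.

## Robot

A 6-joint arm with a two-finger parallel gripper is mounted at the origin on the work surface. World frame = base frame: x ahead of the robot, y to its left, z up, the work surface at z = 0. Lengths are in m, angles in rad, forces in N, time in s.
With the tool pointing down it reaches from about 0.3 to 0.825 m from the base axis. Payload 5.4 kg.
Tool frame: the origin (TCP) lies on the mounting face of the last link; the fingertips stand 190 mm ahead of it and the grasp point (between the pads) lies grip_point_offset ahead of it (grip_point_offset is the distance from the TCP to the grasp point, in m); x points along the fingers, y is the direction in which the jaws open and shut, and the axes are right-handed (so a half turn about x gives the same grasp; the last joint's range is limited). The gripper opens to 92 mm and grips with 3 to 60 N. Pads are 20 mm wide; open, the fingers measure 128 mm over their backs; the gripper's body (75 mm by 189 mm) begins 69 mm behind the grasp point.
Start: joints at [-1.496, 0.158, 1.597, -0, 1.386, -0.21], TCP at [0.162, -0.552, 0.405] pointing down, gripper open.
Joint ranges: [-2.91, 2.91], [-0.94, 2.29], [0.18, 2.7], [-1.29, 4.43], [0.17, 2.64], [-3, 3]. Speed limits (rad/s): [2.57, 2.57, 3.14, 3.14, 3.14, 3.14].

## Interface

Orientations are given as a unit quaternion [w, x, y, z].
In Python, from plant import * gives the robot as it stands.
- The arm moves only by the tool carry_out, never from a script. Its arguments are lists of equal length, an entry for each row: "xyz": the shift along the tool's x, y, z normalised to -1 to 1, where 1 is 0.15 m, a list of three; "twist": the turn, a rotation vector about the tool's x, y, z normalised to -1 to 1, where 1 is pi rad, a list of three. A call has exactly 10 rows; each row is the pose to reach, as a shift and turn from the pose commanded when the call began, along the tool's axes at that moment, turning the shorter way round; what a row does not reach only later rows make up. A row lasts 1/10 s, in which the tool goes at most 50 mm and 8.59 degrees, less where a joint would pass 70% of its speed; a pose out of reach is approached as far as the arm can. A call with a number of a shift or a turn outside -1 to 1 is refused whole. A call with a gripper value outside its range is refused whole. "claw" is the closure, from -1 (fully open) to 1 (shut), set as the call begins (left out, the last holds). The fingers move at their own pace and stop on an object; the grip force is fixed at half the most. Time passes only in rows, so rows that repeat a pose let the fingers close, or fill a call up. It gives the time, the measured TCP pose, the force and the opening at its end, in the units of the state.
- state(): the state, without advancing time (a new reading comes with each control period).
- capture(name): name is "scene" or "side" or "wrist"; returns (picture, depth): 480x640x3 uint8, blue, green, red; 480x640 float32, m along the optical axis (not along the pixel's ray), 0 where there is no reading.
- camera_model(name): a dict with "intrinsics" (3x3 intrinsics, pixels), "dist" ([k1, k2, p1, p2, k3] as OpenCV has them; the pictures are not rectified), "rvec" (rotation vector, rad) and "tvec" (3), from world to camera coordinates, as OpenCV has them. Camera axes: x right, y down, z forward; pixel columns grow to the right and rows downward; lengths in m; the calibration is good to about 2 mm. A picture is of the moment at which its call begins: read the wrist's pose just before it. camera_model takes no time and is no camera call; for the wrist camera it gives the pose at the moment of the call.
- sign_off(): hands the job in, once; it reports no verdict.
The state is a dict: "t": time; "joints": joint angles; "dq": joint speeds; "joint_efforts": joint torques, N m; "tool_pos": TCP position; "tcp_rot": TCP orientation; "contact_force": force on the tool from outside, world axes, zero at the start; "torque": the same for the moment, N m; "grip_width": opening from 0.0 (shut) to 1.0 (fully open).
Only numpy, scipy, OpenCV 4.12 (cv2) and the standard library are available. Lean on these libraries where they do the work, as an engineer would, in place of code of your own. Each camera call takes 0.05 s, during which the arm holds its last target.

## Working session

There is one attempt and no reset: what is moved stays moved. The work goes in short steps, Python scripts to look and compute and a tool call to move; the robot and the scene stay as the last step left them, time stands still between calls to the robot, and variables do not carry over. Pictures are saved under pics/ and viewed, and the job is handed in when it is done.

Besides the shell and the picture viewer there is one more tool, called after "Request:" in YAML: its name, and indented under it one key for each argument. carry_out: Moves the arm, as the interface text tells. Its arguments: {"type":"object","properties":{"xyz":{"type":"array"},"twist":{"type":"array"},"claw":{"type":"number"}},"required":["xyz","twist"]}

```bash
mkdir -p pics; ls
python3 - <<'E'
from plant import *
import cv2,numpy as np
s=state();print(s)
for n in("scene","side"):
    im,d=capture(n);cv2.imwrite(f"pics/{n}0.png",im);np.save(f"pics/{n}0.npy",d);m=camera_model(n);print(n,m)
E
```

```text
pics
{'t': 0.0, 'joints': array([-1.49611657e+00,  1.59058766e-01,  1.59823742e+00, -1.20687070e-05,
        1.38619728e+00, -2.10066631e-01]), 'dq': array([-0.00041681,  0.0001468 ,  0.00170556,  0.00046985, -0.00011151,
        0.00058769]), 'joint_efforts': array([ 6.70872305e-04, -3.85565472e+01, -3.22108805e+01,  7.02258688e-02,
        3.77202197e-02, -1.24736143e-04]), 'tool_pos': array([ 0.16150087, -0.55156271,  0.40371053]), 'tcp_rot': array([ 0.09966324,  0.69999315,  0.1010048 , -0.69991061]), 'contact_force': array([0.28572976, 1.3595418 , 0.22776051]), 'torque': array([-0.00192577, -0.00731111,  0.03471692]), 'grip_width': 1.0014397438713454}
scene {'intrinsics': array([[617.85247743,   0.        , 316.64644936],
       [  0.        , 617.85247743, 242.6910304 ],
       [  0.        ,   0.        ,   1.        ]]), 'dist': array([-0.04001816,  0.        ,  0.        ,  0.        ,  0.        ]), 'rvec': array([ 2.28700885,  0.8027729 , -0.33328071]), 'tvec': array([-0.39990807, -0.17127119,  1.69617372])}
side {'intrinsics': array([[490.48177083,   0.        , 319.65224337],
       [  0.        , 490.48177083, 239.34994779],
       [  0.        ,   0.        ,   1.        ]]), 'dist': array([-0.05654678,  0.        ,  0.        ,  0.        ,  0.        ]), 'rvec': array([ 2.20025701, -0.29876792,  0.11994186]), 'tvec': array([-0.51263822,  0.13995676,  1.22060732])}
```

View pics/scene0.png

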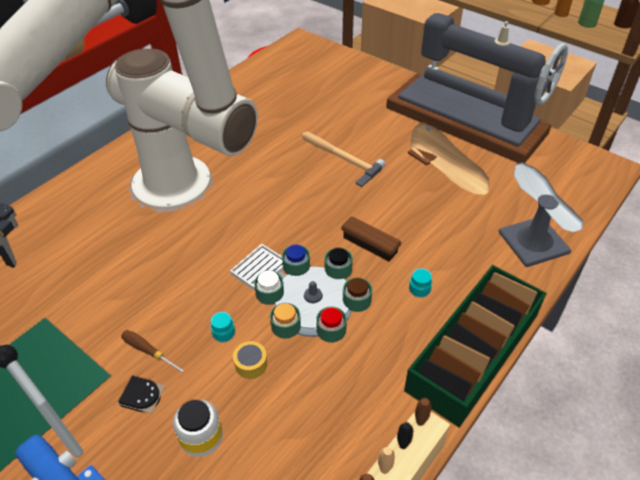

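View pics/side0.png

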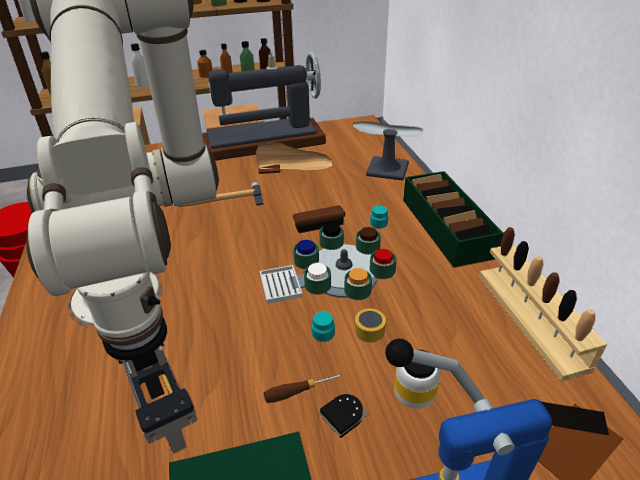

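Both views show the pan at scene (258,267) and side (281,284), and the red jar nearly at the back at scene (331,320) and side (383,260). The brush is left of the carousel. The tin (scene 250,358) and a turquoise look-alike (scene 222,325) are on its right. Next I measure the lids and the pan.

```bash
cat > h.py <<'E'
import cv2,numpy as np
def ray(m,uv,z):
    R,_=cv2.Rodrigues(np.array(m["rvec"]));t=np.array(m["tvec"])
    p=cv2.undistortPoints(np.array([[uv]],float),m["intrinsics"],m["dist"])[0,0]
    d=R.T@np.array([p[0],p[1],1]);c=-R.T@t
    return c+d*(z-c[2])/d[2]
def blob(im,seed,tol=14):
    mask=np.zeros((im.shape[0]+2,im.shape[1]+2),np.uint8)
    cv2.floodFill(im.copy(),mask,seed,0,(tol,)*3,(tol,)*3,4|(255<<8)|cv2.FLOODFILL_MASK_ONLY|cv2.FLOODFILL_FIXED_RANGE)
    ys,xs=np.nonzero(mask[1:-1,1:-1]);return xs.mean(),ys.mean(),len(xs)
E
python3 - <<'E'
from plant import camera_model
from h import *
S={"scene":dict(red=(331,317),black=(338,256),brown=(357,287),tan=(285,313),blue=(295,253),white=(268,280)),
"side":dict(red=(383,256),black=(331,229),brown=(368,234),tan=(358,275),blue=(306,246),white=(317,270))}
P={}
for n in S:
    m=camera_model(n);im=cv2.imread(f"pics/{n}0.png");q=[]
    for k,s in S[n].items():
        x,y,a=blob(im,s,25);p=ray(m,(x,y),.082);q.append(p[:2]);print(n,k,round(x,1),round(y,1),a,p.round(4))
    q=np.array(q);A=np.c_[2*q,np.ones(6)];b=(q**2).sum(1);c=np.linalg.lstsq(A,b,rcond=None)[0]
    print("circ",c[:2],np.sqrt(c[2]+c[0]**2+c[1]**2), np.degrees(np.arctan2(*(q-c[:2]).T[::-1])).round(1))
    # pan: bright crop
    u,v=(258,267) if n=="scene" else (281,284)
    cr=im[v-40:v+40,u-50:u+60];cv2.imwrite(f"pics/pan_{n}.png",cv2.resize(cr,None,fx=7,fy=7,interpolation=cv2.INTER_CUBIC))
E
```

```text
scene red 331.0 315.4 223 [ 0.6617 -0.1323  0.082 ]
scene black 338.3 256.4 256 [0.574  0.0062 0.082 ]
scene brown 357.3 285.5 242 [ 0.6573 -0.0348  0.082 ]
scene tan 284.2 311.1 241 [ 0.5784 -0.1842  0.082 ]
scene blue 295.1 251.4 182 [ 0.4878 -0.0424  0.082 ]
scene white 265.6 272.6 448 [ 0.4774 -0.1307  0.082 ]
circ [ 0.57207462 -0.08988019] 0.09854004662996196 [ -25.3   88.9   32.8  -86.2  150.6 -156.7]
side red 383.1 253.8 141 [ 0.6593 -0.1269  0.082 ]
side black 323.4 226.2 500 [0.5497 0.0267 0.082 ]
side brown 368.0 231.6 126 [ 0.6544 -0.0295  0.082 ]
side tan 357.8 273.8 165 [ 0.5765 -0.1801  0.082 ]
side blue 305.2 244.5 136 [ 0.4848 -0.0369  0.082 ]
side white 316.8 268.5 159 [ 0.4896 -0.1349  0.082 ]
circ [ 0.57133444 -0.07745229] 0.10031608041041032 [ -29.4  101.8   30.   -87.1  154.9 -144.9]
```

View pics/pan_scene.png

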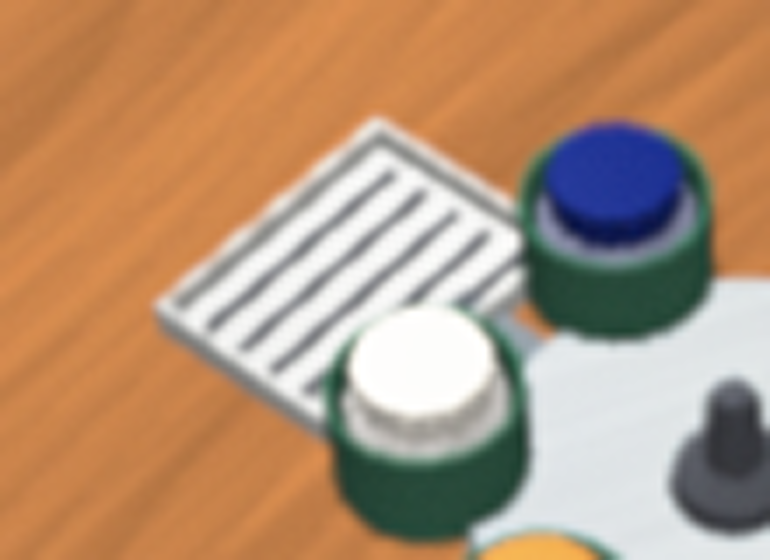

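View pics/pan_side.png

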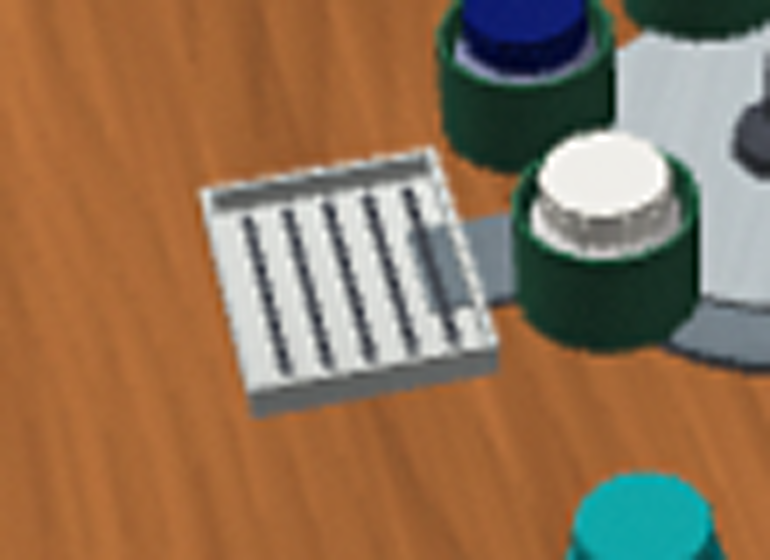

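Run:
```python
from plant import camera_model
from h import *
m=camera_model("side")
C=[(202,190),(435,150),(498,352),(250,392)]
P=np.array([ray(m,(u/7+231-.43,v/7+244-.43),.014)[:2] for u,v in C]);print(P.round(4),P.mean(0))
ms=camera_model("scene")
F=np.array([ray(ms,(u/7+208-.43,v/7+227-.43),.014)[:2] for u,v in [(378,118),(158,305)]]);print(F.round(4))
def circ(q):
    c=np.linalg.lstsq(np.c_[2*q,np.ones(len(q))],(q**2).sum(1),rcond=None)[0];return c[:2],np.sqrt(c[2]+c[:2]@c[:2])
qs=np.array([[.6617,-.1323],[.574,.0062],[.6573,-.0348],[.5784,-.1842],[.4878,-.0424]])
qd=np.array([[.6593,-.1269],[.6544,-.0295],[.5765,-.1801],[.4848,-.0369],[.4896,-.1349]])
for q in(qs,qd):
    c,r=circ(q);print(c,r,np.degrees(np.arctan2(*(q-c).T[::-1])).round(1))
    for nm,(a,b) in dict(side=(P[[0,3]].mean(0),P[[1,2]].mean(0))).items():
        d=P.mean(0)-c;print("pan dir",np.degrees(np.arctan2(d[1],d[0])),np.linalg.norm(d), "edge dir",np.degrees(np.arctan2(*(a-b)[::-1])))
# front edge normal from scene
e=F[0]-F[1];print("scene front edge normal",np.degrees(np.arctan2(e[1],e[0]))+90,np.linalg.norm(e),F.mean(0))
for n,m,l in(("tin",ms,[(250,355)]),("teal",ms,[(222,319)]),("brush",ms,[(345,222),(400,242),(396,256),(343,236)])):
    for uv in l: print(n,ray(m,uv,.039)[:2].round(3))
print(camera_model("wrist")["tvec"])
```

```text
[[ 0.3636 -0.0245]
 [ 0.4511 -0.0262]
 [ 0.4488 -0.1389]
 [ 0.3623 -0.1347]] [ 0.40646063 -0.08109174]
[[ 0.3647 -0.0287]
 [ 0.3643 -0.138 ]]
[ 0.57493844 -0.08832676] 0.09690405518056792 [-26.9  90.6  33.  -87.9 152.2]
pan dir 177.5410325783333 0.1686330810686446 edge dir 178.05157375367185
[ 0.57194414 -0.08215552] 0.0980033323786374 [ -27.1   32.6  -87.3  152.6 -147.4]
pan dir 179.63169196227406 0.16548692092899067 edge dir 178.05157375367185
scene front edge normal 179.76657849320816 0.10927246566040985 [ 0.36451716 -0.08334144]
tin [ 0.574 -0.29 ]
teal [ 0.464 -0.261]
brush [0.495 0.136]
brush [0.639 0.164]
brush [0.656 0.121]
brush [0.52  0.095]
[-0.57478424 -0.031272    0.39266762]
```

Run:
```python
import plant
from plant import *
from scipy.spatial.transform import Rotation as Ro
import numpy as np
print([n for n in dir(plant) if n[0]!='_'])
try: print(grip_point_offset)
except Exception as e: print(e)
s=state();q=s["tcp_rot"];R=Ro.from_quat(q[[1,2,3,0]]).as_matrix();print(R.round(3))
# desired: x down, y tool -> choose closest of world axes
p=s["tool_pos"]
for nm,Y in dict(py=[0,1,0],my=[0,-1,0],px=[1,0,0],mx=[-1,0,0]).items():
    X=np.array([0,0,-1.]);Y=np.array(Y,float);T=np.c_[X,Y,np.cross(X,Y)]
    print(nm,(Ro.from_matrix(R.T@T).as_rotvec()/np.pi).round(4))
t=np.array([0.395,-0.09,0.40]);print("shift",(R.T@(t-p)/.15).round(3), s["t"])
```

```text
['Unreachable', 'camera_model', 'capture', 'grip_point_offset', 'sign_off', 'state']
0.1714
[[-0.     0.281 -0.96 ]
 [ 0.002 -0.96  -0.281]
 [-1.    -0.002 -0.   ]]
py [-9.094e-01 -8.000e-04 -0.000e+00]
my [ 0.0906 -0.      0.0005]
px [-4.094e-01 -4.000e-04  4.000e-04]
mx [5.906e-01 4.000e-04 5.000e-04]
shift [ 0.03  -2.516 -2.358] 0.1
```

Request:
carry_out:
  xyz:
    - [0,-0.1,-0.1]
    - [0,-0.25,-0.25]
    - [0,-0.4,-0.4]
    - [0,-0.55,-0.55]
    - [0,-0.7,-0.7]
    - [0,-0.8,-0.8]
    - [0,-0.9,-0.9]
    - [0,-1,-1]
    - [0,-1,-1]
    - [0,-1,-1]
  twist:
    - [0.02,0,0]
    - [0.04,0,0]
    - [0.06,0,0]
    - [0.08,0,0]
    - [0.0906,0,0]
    - [0.0906,0,0]
    - [0.0906,0,0]
    - [0.0906,0,0]
    - [0.0906,0,0]
    - [0.0906,0,0]
  claw: 1

```text
t: 1.1
tool_pos: [0.2633, -0.3657, 0.4045]
tcp_rot: [-0.0, -0.707, -0.0, 0.707]
contact_force: [0.6, -0.0, -0.6]
grip_width: 0.151
```

```bash
cat > st.py <<'E'
from plant import *
from scipy.spatial.transform import Rotation as Ro
import numpy as np,sys
s=state();q=s["tcp_rot"];R=Ro.from_quat(q[[1,2,3,0]]).as_matrix()
print(s["t"],s["tool_pos"].round(4),s["contact_force"].round(2),s["joints"].round(2),s["grip_width"].round(2))
print(R.round(3))
for a in sys.argv[1:]:
    t=np.array(eval(a));print(a,(R.T@(t-s["tool_pos"])/.15).round(3))
E
python3 st.py "[.405,-.09,.3]" "[.42,-.09,.235]"
```

```text
Traceback (most recent call last):
  File "st.py", line 5, in <module>
    print(s["t"],s["tool_pos"].round(4),s["contact_force"].round(2),s["joints"].round(2),s["grip_width"].round(2))
                                                                                         ^^^^^^^^^^^^^^^^^^^^^
AttributeError: 'float' object has no attribute 'round'
```

Request:
carry_out:
  xyz:
    - [0,-0.15,-0.15]
    - [0,-0.3,-0.3]
    - [0,-0.45,-0.45]
    - [0,-0.6,-0.6]
    - [0,-0.75,-0.75]
    - [0,-0.9,-0.85]
    - [0,-1,-0.9]
    - [0,-1,-0.9]
    - [0,-1,-0.9]
    - [0,-1,-0.9]
  twist:
    - [0,0,0]
    - [0,0,0]
    - [0,0,0]
    - [0,0,0]
    - [0,0,0]
    - [0,0,0]
    - [0,0,0]
    - [0,0,0]
    - [0,0,0]
    - [0,0,0]

```text
t: 2.1
tool_pos: [0.398, -0.2168, 0.4046]
tcp_rot: [0.0, -0.707, 0.001, 0.707]
contact_force: [-0.3, -0.7, -0.3]
grip_width: 0.005
```

Request:
carry_out:
  xyz:
    - [0.05,-0.1,0]
    - [0.15,-0.25,0]
    - [0.25,-0.4,0]
    - [0.35,-0.55,0]
    - [0.45,-0.7,0]
    - [0.55,-0.8,0]
    - [0.6,-0.84,0]
    - [0.6,-0.84,0]
    - [0.6,-0.84,0]
    - [0.6,-0.84,0]
  twist:
    - [0,0,0]
    - [0,0,0]
    - [0,0,0]
    - [0,0,0]
    - [0,0,0]
    - [0,0,0]
    - [0,0,0]
    - [0,0,0]
    - [0,0,0]
    - [0,0,0]

```text
t: 3.1
tool_pos: [0.3986, -0.0905, 0.3156]
tcp_rot: [0.0, 0.708, -0.001, -0.707]
contact_force: [0.0, 0.4, 1.5]
grip_width: 0.005
```

```bash
sed -i 's/,s\["grip_width"\].round(2)/,s["grip_width"]/' st.py
python3 st.py "[.41,-.09,.235]"
python3 - <<'E'
from plant import *
import cv2,numpy as np
for n in("scene","side","wrist"):
    im,d=capture(n);cv2.imwrite(f"pics/{n}1.png",im)
E
```

```text
3.1 [ 0.3986 -0.0905  0.3156] [0.02 0.43 1.48] [-0.52 -0.2   2.14 -0.    1.21  1.05] 0.0046010299559530845
[[ 0.001 -0.001 -1.   ]
 [-0.001 -1.     0.001]
 [-1.     0.001 -0.001]]
[.41,-.09,.235] [ 0.537 -0.004 -0.075]
```

View pics/wrist1.png

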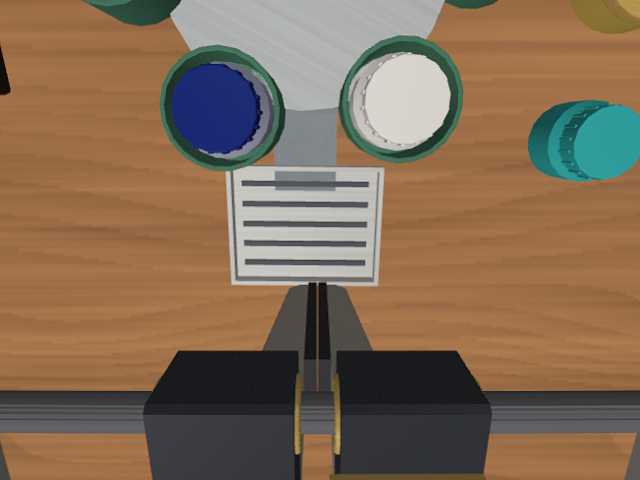

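View pics/scene1.png

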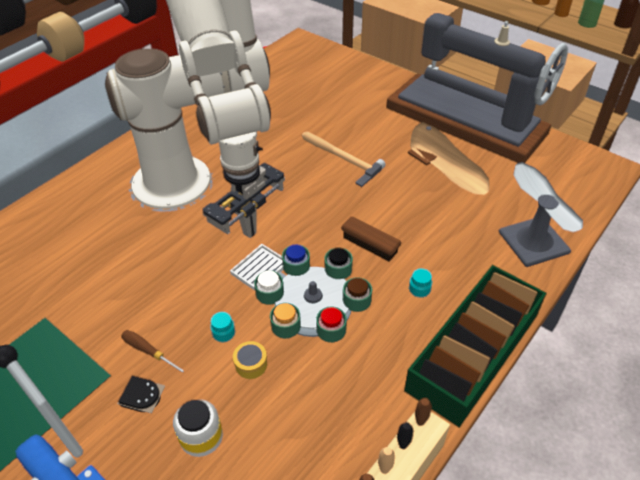

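The wrist view shows the closed fingers at column 318, the pan at columns 228–383 (rows 168–285), and the blue and white cups at (222,108) and (402,98). The finger lines up with the front notch. I'll refine the axis and front direction from this view.

Run:
```python
from plant import camera_model
from h import *
m=camera_model("wrist")
P=np.array([ray(m,u,.014)[:2] for u in [(228,168),(383,168),(379,285),(234,285)]]);print(P.round(4),P.mean(0))
im=cv2.imread("pics/wrist1.png")
for s in((215,108),(406,98)):
    x,y,a=blob(im,s,30);print(x,y,a,ray(m,(x,y),.082).round(4))
```

```text
[[ 0.4499 -0.0293]
 [ 0.4499 -0.137 ]
 [ 0.3627 -0.1379]
 [ 0.3627 -0.0285]] [ 0.40632792 -0.08317479]
213.73037889039242 108.08778755074425 5912 [ 0.4866 -0.0388  0.082 ]
403.7334239540855 101.43664099078688 6621 [ 0.4897 -0.135   0.082 ]
```

Request:
carry_out:
  xyz:
    - [0.08,0,-0.04]
    - [0.2,0,-0.08]
    - [0.32,0,-0.08]
    - [0.44,-0.01,-0.08]
    - [0.52,-0.01,-0.1]
    - [0.52,-0.01,-0.18]
    - [0.52,-0.01,-0.26]
    - [0.52,-0.01,-0.33]
    - [0.52,-0.01,-0.36]
    - [0.52,-0.01,-0.36]
  twist:
    - [0,0,0]
    - [0,0,0]
    - [0,0,0]
    - [0,0,0]
    - [0,0,0]
    - [0,0,0]
    - [0,0,0]
    - [0,0,0]
    - [0,0,0]
    - [0,0,0]

```text
t: 4.25
tool_pos: [0.4528, -0.0884, 0.2369]
tcp_rot: [0.0, 0.707, 0.0, -0.707]
contact_force: [-0.4, 0.3, -0.2]
grip_width: 0.003
```

```bash
python3 st.py
python3 - <<'E'
from plant import *
import cv2,numpy as np
im,d=capture("wrist");cv2.imwrite("pics/wrist2.png",im)
C=np.array([.572,-.084])
# arc offsets (tool y,z) from 180 deg
for a in range(180,-10,-5):
    p=C+.12*np.array([np.cos(np.radians(a)),np.sin(np.radians(a))]);print(a,(p).round(3))
E
```

```text
4.25 [ 0.4528 -0.0884  0.2369] [-0.44  0.29 -0.18] [-0.46  0.08  2.05 -0.    1.02  1.11] 0.002675902412945618
[[ 0.  0. -1.]
 [-0. -1. -0.]
 [-1.  0. -0.]]
180 [ 0.452 -0.084]
175 [ 0.452 -0.074]
170 [ 0.454 -0.063]
165 [ 0.456 -0.053]
160 [ 0.459 -0.043]
155 [ 0.463 -0.033]
150 [ 0.468 -0.024]
145 [ 0.474 -0.015]
140 [ 0.48  -0.007]
135 [0.487 0.001]
130 [0.495 0.008]
125 [0.503 0.014]
120 [0.512 0.02 ]
115 [0.521 0.025]
110 [0.531 0.029]
105 [0.541 0.032]
100 [0.551 0.034]
95 [0.562 0.036]
90 [0.572 0.036]
85 [0.582 0.036]
80 [0.593 0.034]
75 [0.603 0.032]
70 [0.613 0.029]
65 [0.623 0.025]
60 [0.632 0.02 ]
55 [0.641 0.014]
50 [0.649 0.008]
45 [0.657 0.001]
40 [ 0.664 -0.007]
35 [ 0.67  -0.015]
30 [ 0.676 -0.024]
25 [ 0.681 -0.033]
20 [ 0.685 -0.043]
15 [ 0.688 -0.053]
10 [ 0.69  -0.063]
5 [ 0.692 -0.074]
0 [ 0.692 -0.084]
-5 [ 0.692 -0.094]
```

View pics/wrist2.png

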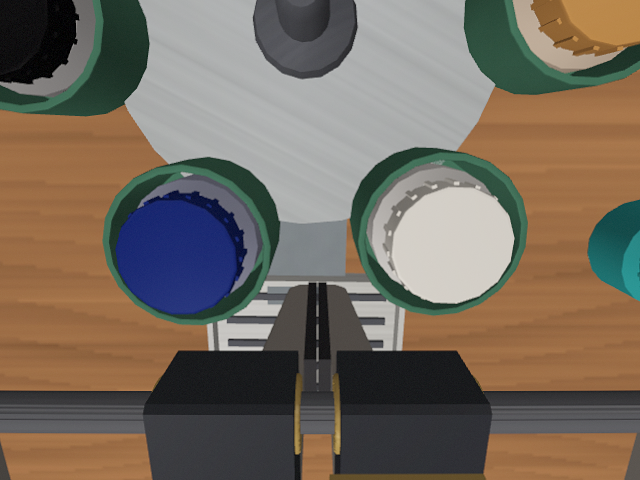

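The front notch is clear around the finger, with cups at (190,240) and (440,230). First stroke: clockwise, slowly.

Request:
carry_out:
  xyz:
    - [0,-0.05,0]
    - [0,-0.1,0]
    - [0,-0.14,0]
    - [0,-0.19,-0.01]
    - [0,-0.25,-0.025]
    - [0,-0.3,-0.04]
    - [0,-0.35,-0.06]
    - [0,-0.4,-0.09]
    - [0,-0.45,-0.115]
    - [0,-0.49,-0.14]
  twist:
    - [0,0,0]
    - [0,0,0]
    - [0,0,0]
    - [0,0,0]
    - [0,0,0]
    - [0,0,0]
    - [0,0,0]
    - [0,0,0]
    - [0,0,0]
    - [0,0,0]

```text
t: 5.3
tool_pos: [0.4736, -0.0139, 0.2366]
tcp_rot: [-0.0, -0.707, -0.0, 0.707]
contact_force: [-1.3, -0.6, 0.4]
grip_width: 0.005
```

```bash
python3 st.py
cat > arc.py <<'E'
import numpy as np,sys
from plant import state
s=state();p=s["tool_pos"];C=np.array([.572,-.084]);r=.12
for a in map(float,sys.argv[1:]):
    q=C+r*np.array([np.cos(np.radians(a)),np.sin(np.radians(a))]);print(a,"y %.3f z %.3f"%(-(q[1]-p[1])/.15,-(q[0]-p[0])/.15))
E
python3 arc.py 143 139 135 131 127 123 119 115 111 107
python3 - <<'E'
from plant import *
import cv2,numpy as np
im,d=capture("scene");cv2.imwrite("pics/scene3.png",im)
E
```

```text
5.3 [ 0.4736 -0.0139  0.2366] [-1.29 -0.64  0.39] [-0.29  0.11  2.02  0.    1.02  1.28] 0.0047302614612939565
[[-0.  0. -1.]
 [ 0. -1. -0.]
 [-1. -0.  0.]]
143.0 y -0.014 z -0.017
139.0 y -0.058 z -0.052
135.0 y -0.099 z -0.090
131.0 y -0.137 z -0.131
127.0 y -0.172 z -0.175
123.0 y -0.204 z -0.220
119.0 y -0.233 z -0.268
115.0 y -0.258 z -0.318
111.0 y -0.280 z -0.369
107.0 y -0.298 z -0.422
```

View pics/scene3.png

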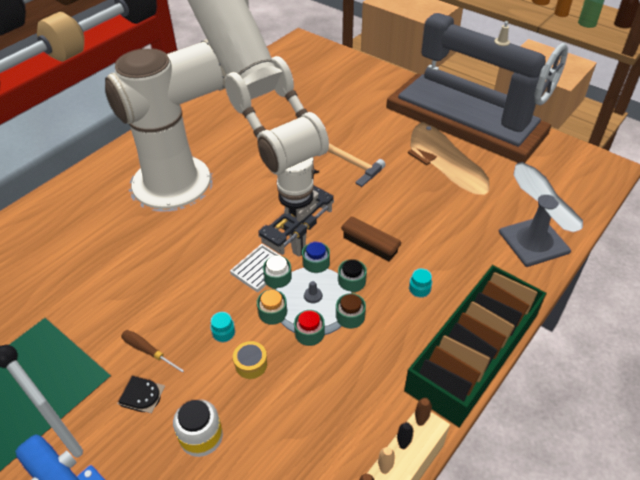

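The carousel turned clockwise (red is now at pixel 309,320) and the force is low. I'll continue the arc.

Request:
carry_out:
  xyz:
    - [0,-0.015,-0.015]
    - [0,-0.06,-0.05]
    - [0,-0.1,-0.09]
    - [0,-0.135,-0.13]
    - [0,-0.17,-0.175]
    - [0,-0.205,-0.22]
    - [0,-0.235,-0.27]
    - [0,-0.26,-0.32]
    - [0,-0.28,-0.37]
    - [0,-0.3,-0.42]
  twist:
    - [0,0,0]
    - [0,0,0]
    - [0,0,0]
    - [0,0,0]
    - [0,0,0]
    - [0,0,0]
    - [0,0,0]
    - [0,0,0]
    - [0,0,0]
    - [0,0,0]

```text
t: 6.35
tool_pos: [0.5369, 0.0305, 0.2367]
tcp_rot: [-0.0, -0.707, -0.0, 0.707]
contact_force: [0.3, 0.1, 0.4]
grip_width: 0.007
```

```bash
python3 st.py|head -1
python3 arc.py 105 101 97 93 89 85 81 77 73 70
```

```text
6.35 [0.5369 0.0305 0.2367] [0.27 0.12 0.39] [-0.17  0.26  1.84 -0.    1.04  1.4 ] 0.007233609296092551
105.0 y -0.009 z -0.027
101.0 y -0.022 z -0.081
97.0 y -0.030 z -0.136
93.0 y -0.035 z -0.192
89.0 y -0.036 z -0.248
85.0 y -0.033 z -0.303
81.0 y -0.027 z -0.359
77.0 y -0.016 z -0.414
73.0 y -0.001 z -0.468
70.0 y 0.012 z -0.507
```

Request:
carry_out:
  xyz:
    - [0,-0.01,-0.03]
    - [0,-0.02,-0.08]
    - [0,-0.03,-0.135]
    - [0,-0.035,-0.19]
    - [0,-0.035,-0.25]
    - [0,-0.033,-0.305]
    - [0,-0.027,-0.36]
    - [0,-0.016,-0.415]
    - [0,0,-0.47]
    - [0,0.012,-0.505]
  twist:
    - [0,0,0]
    - [0,0,0]
    - [0,0,0]
    - [0,0,0]
    - [0,0,0]
    - [0,0,0]
    - [0,0,0]
    - [0,0,0]
    - [0,0,0]
    - [0,0,0]

```text
t: 7.35
tool_pos: [0.6129, 0.0282, 0.2369]
tcp_rot: [0.0, 0.707, -0.0, -0.707]
contact_force: [-1.2, 0.4, -0.2]
grip_width: 0.006
```

```bash
python3 st.py|head -1
python3 arc.py 68 66 64 61 58 55 52 49 46 43 40 38 36 34 32 30
python3 - <<'E'
from plant import *
import cv2,numpy as np
for n in("scene","side"):
  im,d=capture(n);cv2.imwrite(f"pics/{n}4.png",im)
E
```

```text
7.35 [0.6129 0.0282 0.2369] [-1.16  0.41 -0.17] [-0.15  0.43  1.61 -0.    1.1   1.42] 0.006246260472918126
68.0 y 0.006 z -0.027
66.0 y 0.017 z -0.052
64.0 y 0.029 z -0.078
61.0 y 0.048 z -0.115
58.0 y 0.069 z -0.151
55.0 y 0.092 z -0.186
52.0 y 0.117 z -0.220
49.0 y 0.144 z -0.252
46.0 y 0.172 z -0.283
43.0 y 0.202 z -0.312
40.0 y 0.234 z -0.340
38.0 y 0.255 z -0.357
36.0 y 0.278 z -0.374
34.0 y 0.300 z -0.390
32.0 y 0.324 z -0.405
30.0 y 0.348 z -0.420
```

View pics/scene4.png

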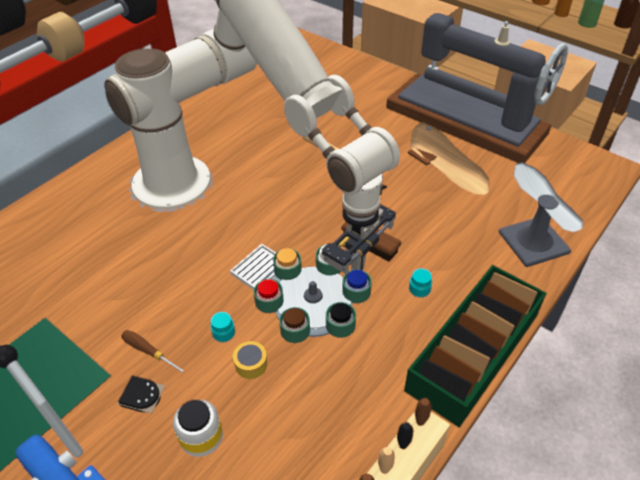

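View pics/side4.png

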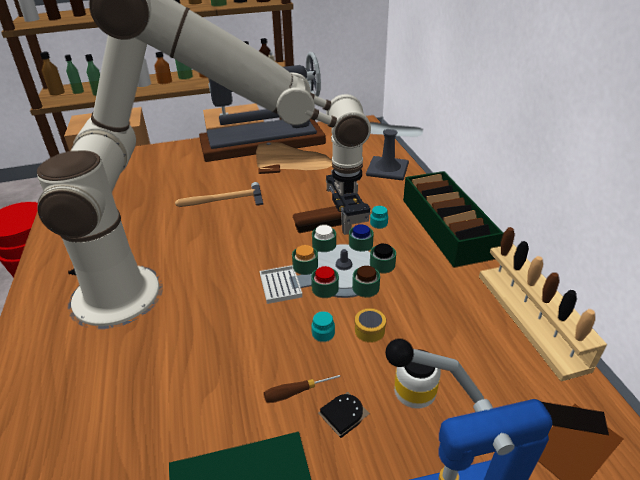

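Red is now at scene (268,290) and side (325,275), at the right front. I'll measure its angle.

```bash
cat > red.py <<'E'
import sys
from plant import camera_model
from h import *
for n in("scene","side"):
    im=cv2.imread(f"pics/{n}{sys.argv[1]}.png");h=cv2.cvtColor(im,cv2.COLOR_BGR2HSV)
    mk=((h[...,0]<5)|(h[...,0]>175))&(h[...,1]>200)&(h[...,2]>90)
    mk[:220]=0;mk[345:]=0;mk[:,:240]=0;mk[:,420:]=0
    k,l,st,ce=cv2.connectedComponentsWithStats(mk.astype(np.uint8))
    i=1+st[1:,4].argmax();p=ray(camera_model(n),ce[i],.082)
    C=np.array([.575,-.088] if n=="scene" else [.572,-.082]);d=p[:2]-C
    print(n,ce[i].round(1),st[i,4],p.round(4),"r",np.hypot(*d).round(3),"ang",np.degrees(np.arctan2(d[1],d[0])).round(1))
E
python3 red.py 0;python3 red.py 4
```

```text
scene [331.1 316.9] 307 [ 0.6642 -0.135   0.082 ] r 0.101 ang -27.8
side [382.7 254.2] 166 [ 0.6579 -0.1284  0.082 ] r 0.098 ang -28.4
scene [267.5 288.2] 279 [ 0.5103 -0.1606  0.082 ] r 0.097 ang -131.7
side [324.2 272.4] 180 [ 0.5027 -0.1533  0.082 ] r 0.099 ang -134.2
```

Request:
carry_out:
  xyz:
    - [0,0.006,-0.027]
    - [0,0.022,-0.065]
    - [0,0.048,-0.115]
    - [0,0.076,-0.163]
    - [0,0.108,-0.208]
    - [0,0.144,-0.252]
    - [0,0.182,-0.293]
    - [0,0.222,-0.33]
    - [0,0.255,-0.357]
    - [0,0.278,-0.374]
  twist:
    - [0,0,0]
    - [0,0,0]
    - [0,0,0]
    - [0,0,0]
    - [0,0,0]
    - [0,0,0]
    - [0,0,0]
    - [0,0,0]
    - [0,0,0]
    - [0,0,0]

```text
t: 8.45
tool_pos: [0.6685, -0.0138, 0.2367]
tcp_rot: [-0.0, 0.707, -0.0, -0.707]
contact_force: [-0.6, 0.9, 0.4]
grip_width: 0.006
```

```bash
python3 st.py|head -1
python3 arc.py 36 34 32 30 28 27 26 25 24 23 22
python3 - <<'E'
from plant import *
import cv2,numpy as np
for n in("scene","side"):
  im,d=capture(n);cv2.imwrite(f"pics/{n}5.png",im)
E
python3 red.py 5
```

```text
8.45 [ 0.6685 -0.0138  0.2367] [-0.58  0.9   0.41] [-0.2   0.56  1.44 -0.    1.15  1.37] 0.005988574962046271
36.0 y -0.002 z -0.004
34.0 y 0.021 z -0.020
32.0 y 0.044 z -0.035
30.0 y 0.068 z -0.049
28.0 y 0.092 z -0.063
27.0 y 0.105 z -0.069
26.0 y 0.117 z -0.075
25.0 y 0.130 z -0.081
24.0 y 0.142 z -0.087
23.0 y 0.155 z -0.093
22.0 y 0.168 z -0.098
scene [272.8 269.2] 256 [ 0.4834 -0.1134  0.082 ] r 0.095 ang -164.5
side [308.5 261.5] 171 [ 0.4767 -0.1044  0.082 ] r 0.098 ang -166.8
```

Red is at about -166°, so about 14° remain. I'll do a slow final push.

Request:
carry_out:
  xyz:
    - [0,0.021,-0.02]
    - [0,0.044,-0.035]
    - [0,0.068,-0.05]
    - [0,0.092,-0.063]
    - [0,0.11,-0.072]
    - [0,0.125,-0.079]
    - [0,0.14,-0.086]
    - [0,0.15,-0.09]
    - [0,0.158,-0.094]
    - [0,0.163,-0.096]
  twist:
    - [0,0,0]
    - [0,0,0]
    - [0,0,0]
    - [0,0,0]
    - [0,0,0]
    - [0,0,0]
    - [0,0,0]
    - [0,0,0]
    - [0,0,0]
    - [0,0,0]

```text
t: 9.55
tool_pos: [0.6826, -0.0377, 0.2367]
tcp_rot: [0.0, 0.707, 0.0, -0.707]
contact_force: [1.0, 0.8, -0.5]
grip_width: 0.001
```

```bash
python3 st.py|head -1
python3 - <<'E'
from plant import *
import cv2,numpy as np
for n in("scene","side"):
  im,d=capture(n);cv2.imwrite(f"pics/{n}6.png",im)
E
python3 red.py 6
```

```text
9.55 [ 0.6826 -0.0377  0.2367] [ 0.99  0.81 -0.53] [-0.23  0.59  1.39 -0.    1.16  1.34] 0.001344246522319682
scene [279.1 262. ] 254 [ 0.4804 -0.0889  0.082 ] r 0.095 ang -179.4
side [305.2 256.1] 160 [ 0.474  -0.0819  0.082 ] r 0.098 ang 179.9
```

Request:
carry_out:
  xyz:
    - [0,-0.015,-0.01]
    - [0,-0.03,-0.02]
    - [0,-0.03,-0.02]
    - [-0.05,-0.03,-0.02]
    - [-0.15,-0.03,-0.02]
    - [-0.3,-0.03,-0.02]
    - [-0.5,-0.03,-0.02]
    - [-0.7,-0.03,-0.02]
    - [-0.8,-0.03,-0.02]
    - [-0.8,-0.03,-0.02]
  twist:
    - [0,0,0]
    - [0,0,0]
    - [0,0,0]
    - [0,0,0]
    - [0,0,0]
    - [0,0,0]
    - [0,0,0]
    - [0,0,0]
    - [0,0,0]
    - [0,0,0]

```text
t: 10.65
tool_pos: [0.6863, -0.0333, 0.3609]
tcp_rot: [0.001, 0.709, -0.0, -0.705]
contact_force: [0.5, -0.1, -0.6]
grip_width: 0.003
```

```bash
python3 st.py|head -1
python3 - <<'E'
from plant import *
import cv2,numpy as np
for n in("scene","side","wrist"):
  im,d=capture(n);cv2.imwrite(f"pics/{n}7.png",im)
E
python3 red.py 7
```

```text
10.65 [ 0.6863 -0.0333  0.3609] [ 0.48 -0.13 -0.58] [-0.22  0.47  1.29 -0.    1.37  1.35] 0.003313109557093804
scene [279.1 262. ] 253 [ 0.4805 -0.0889  0.082 ] r 0.095 ang -179.5
side [305.1 256.2] 163 [ 0.4736 -0.0821  0.082 ] r 0.098 ang -179.9
```

View pics/scene7.png

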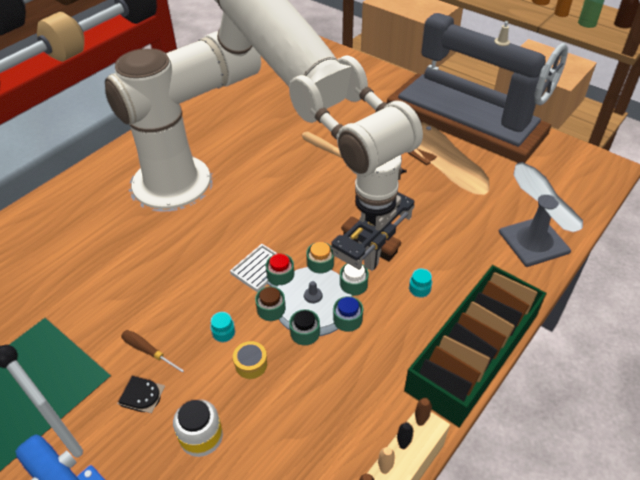

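View pics/side7.png

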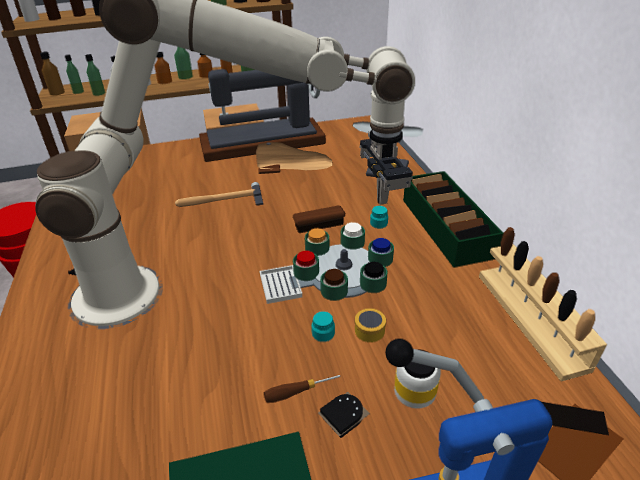

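The red jar is in front of the pan at scene (279,262) and side (305,256), did not move between the last two looks, and the finger hangs clear above. All jars are upright and the neighbouring things look unmoved.

```bash
python3 -c "
from plant import *
print(state()['dq'].round(3));print(sign_off())"
```

```text
[-0.     0.013  0.012  0.001  0.002 -0.001]
the job is handed in; nothing more can be done
None
```

I turned the carousel about 152° clockwise until the red-lidded jar stood at the front, in line with the drip pan. I then lifted the finger clear and handed the job in at about 11 s of the 51 s allowed. The push used the closed fingertips upright in the front notch, in one slow stop-and-look sweep along the rim.

**Alignment:** The two fixed cameras put the red jar at -179.5° and -179.9° about the axis, where the front is about 180°. That is about 2–3 mm sideways of the pan line, against the 15 mm allowed.

**At rest:** The jar's measured position was the same, within measurement noise, just before and just after I withdrew the finger.

**Force:** The wrist force read about 1.5 N or less at the end of each move. I did not log it during the moves.

**Rest of the bench:** In the last pictures all jars stood upright in their cups, and nothing else looked moved. I checked this by eye only, and the arm partly hid the brush and hammer in the scene view.

**Disagreement:** The two fixed cameras differ by about 7 mm in absolute position (7 mm in x and in y). I used each camera's own fitted axis to get the angles, and these agree within about 0.5° at the end.

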